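Fasten the second draw latch of the garden tool case

TASK

One of the two draw latches on top of the upright tool case is still undone. Hook its sprung wire loop over the keeper on the lid side of the seam, then press its lever down flat past centre so that it stays shut under tension like its twin. Leave the trug, the pot, the jar and the scoop where they stand.

Things in the scene. Friction and masses are not known exactly. Their poses are not given: they have to be found in the camera images.
- case: Dark grey hard tool case, heavy, fixed, upright: 160 mm deep (x), 380 wide (y), 210 high; origin at the centre of its underside. The seam runs along its flat top (case y) at x = +21 mm, lid on the far side (+x). On top: a folded carrying handle (y within 61 mm of the middle, 12 mm high) and two alike stainless draw latches 130 mm either side of the middle; which one is undone varies.
- latch: The undone draw latch, fixed on the case top. Origin on the case top straight under the lever pivot; x points level across the seam to the keeper, y along the pivot pins, z up. Base plate 32 mm wide, x -48 to +10 mm. The lever turns about its pivot and carries the loop's hinge pin 16 mm from that pivot, so pressing the lever down draws the loop away from the keeper.
- pivot (a point): Lever pivot of the undone latch, 12 mm above the case top; hinge line along the latch's y. The loop's hinge pin lies 16 mm from it, nearly along the lever (0.28 rad below the lever's line when flat). Pulling the loop forward swings the lever up and over, which gives the loop its slack: it clears the lip with the lever at 1.6 rad or more.
- keeper (a point): Rest point of the cross bar's middle when fastened: latch x = 48 mm, 8 mm above the case top, behind the hook and under its lip. The keeper: a plate 30 mm square, 3 thick, centred at x = 50 mm, with a hook 20 mm wide (y): a wall at x = 41.5 to 45.5 mm, top 16 mm above the case top, its lip (3 thick, 13 mm of height below it) overhanging away from the lever to x = 48.5 mm.
- loop_bar (a point): Middle of the loop's cross bar (centre line). The loop: a U of 5 mm steel wire, 41 mm wide outside, 31 inside; bar along latch y, 61.5 mm from the loop's hinge pin. Its legs run back from the bar's ends, bare for 28 mm (grip here, across the width), then in coil springs 10 mm thick with a strap 44 mm wide; the bar draws out up to 5 mm at 20 N/mm.
- lever_tip (a point): Middle of the lever's upper face 58 mm from the pivot; the last 10 mm beyond curl up. The lever: a steel channel 22 mm wide, 68 mm long from the pivot, its upper face 4 mm off the line through the pivot. Flat, it points away from the keeper (latch -x) with its upper face 16 mm above the case top (curled tip 22 mm).
- lever (a joint): Lever angle (rad): 0 = pressed flat, pointing away from the keeper; pi/2 = upright; up to 2.5 = thrown over to the keeper; starts part raised. Stays where left (0.04 N m friction). With the loop hooked it is under tension from about 1.1 rad down and takes up to 8 N near its tip; past centre, at about 0.3 rad, it pulls itself flat and stays.
- swing (a joint): Angle of the loop on the lever (rad). The loop's elevation above level, pointing to the keeper, is swing minus lever. At the end stop, 2.75, it lies back near the lever. The loop starts standing, in front of the lever; it stays where left if within about 25 degrees of upright and falls by its own weight if leaned further.
- trug: Grey-green silicone trug, bucket shaped, 242 mm across the rim, 185 mm high over its two handles, empty; origin at the centre of its underside. Not part of the job.
- pot: Grey plastic flower pot, 154 mm across the rim, 125 mm high; origin at the centre of its underside. Not part of the job.
- jar: Closed glass jar, 80 mm across, 120 mm high; origin at the centre of its underside. Not part of the job.
- scoop: Stainless steel scoop lying on the bench, blade 105 by 63 mm, about 230 mm long; origin near the root of the handle. Not part of the job.

How it is judged:
By the outcome, as a careful person would: the job done as asked, in the order asked, and still so for the second after the job is handed in, with the robot touching nothing.
It also fails if it takes over 48 s, if anything falls off the work surface, if the arm or the gripper's body presses on something with over 40 N, if the wrist force passes 120 N, or if a joint passes its speed limit or range.

ROBOT

A 7-joint arm with a two-finger parallel gripper is mounted at the origin on the work surface. World frame = base frame: x ahead of the robot, y to its left, z up, the work surface at z = 0. Lengths are in m, angles in rad, forces in N, time in s.
With the tool pointing down it reaches from about 0.4 to 0.85 m from the base axis. Payload 10.4 kg.
Tool frame: the origin (TCP) lies on the centre line of the jaws, within the pads' length; the fingertips stand 14 mm ahead of it and the grasp point (between the pads) lies 5 mm behind it (tip_reach is the z of the fingertips in the tool frame, in m); z points along the fingers, x is the direction in which the jaws open and shut, and the axes are right-handed (so a half turn about z gives the same grasp; the last joint's range is limited). The gripper opens to 87 mm and grips with 3 to 60 N. Pads are 19 mm wide; open, the fingers measure 117 mm over their backs; the gripper's body (75 mm by 190 mm) begins 51 mm behind the grasp point.
Start: joints at [-1.214, 0.332, -0.065, 1.46, 0.022, 1.35, -0.088], TCP at [0.232, 0.58, 0.237] pointing down, gripper open.
Joint ranges: [-2.6, 2.6], [-0.5, 2.12], [-1.47, 1.34], [0.16, 2.42], [-1.27, 4.41], [0.06, 2.06], [-2.6, 2.6]. Speed limits (rad/s): [2.22, 2.22, 2.79, 2.79, 3.14, 3.14, 3.14].

INTERFACE

Orientations are given as a unit quaternion [x, y, z, w].
In Python, from bench import * gives the robot as it stands.
- The arm moves only by the tool carry_out, never from a script. Its argument "rows" is a list of rows, each a list of 5 numbers: the closure, from -1 (fully open) to 1 (shut), so that 0 is half open, then the shift along the tool's x, y, z in units of 30 mm (1.0 is 30 mm), then the turn about the tool's z in units of 5 degrees (1.0 is 5 degrees). In form: [[jaw, x, y, z, turn], ...]. A call has 1 to 20 rows; each row shifts and turns the pose as measured when the row begins, along the tool's axes as they then stand; what a row does not reach is not made up. A row lasts 1/12 s, in which the tool goes at most 41.7 mm and 7.16 degrees, less where a joint would pass 70% of its speed; a pose out of reach is approached as far as the arm can. A call is refused whole if a number of a shift passes 1 or a number of a turn 1, either way. A call with a gripper value outside its range is refused whole. The fingers move at their own pace and stop on an object; "force" is the grip in N (left out, the last holds). Time passes only in rows, so rows that do not move let the fingers close. It gives the time, the measured TCP pose, the force and the opening at its end, in the units of the state.
- read_state(): the state, without advancing time (a new reading comes with each control period).
- camera(name): name is "side" or "top"; returns the picture (384x512x3 uint8, blue, green, red); there is no depth.
- camera_info(name): a dict with "fx", "fy", "cx", "cy" (pixels), "extrinsics" (4x4, takes a point from camera to world coordinates). Camera axes: x right, y down, z forward; pixel columns grow to the right and rows downward; lengths in m; the calibration is good to about 2 mm. A picture is of the moment at which its call begins. camera_info takes no time and is no camera call.
- close_job(): hands the job in, once; it reports no verdict.
Trained networks look in the newest picture that a camera, given by its name, has taken for a name from the list of things; names that differ only in an ending like _2 or _b are one class to them, and where a whole thing is asked for, a point or a joint stands for the part that bears it (a point fixed in the world has none). Each returns a list of dicts, best first, with "conf" (0 to 1); they miss things now and then, are a little off and sometimes report something else, mostly with a low value. They report only what shows in the picture. A call takes as long as a camera call.
- recognise(query, camera): "box" ([centre column, centre row, width, height] in pixels, round what is visible of it).
- silhouettes(query, camera): "mask" (384x512 bool, what is visible of it) and "box" ([centre column, centre row, width, height] in pixels, round what is visible of it).
- pinpoint(query, camera): "xy" ([column, row] in pixels: a listed point, or the origin of a listed thing).
The state is a dict: "time": time; "joint_positions": joint angles; "joint_vel": joint speeds; "joint_torque": joint torques, N m; "ee_pos": TCP position; "eef_rot": TCP orientation; "ft_force": force on the tool from outside, world axes, zero at the start; "torque": the same for the moment, N m; "width": finger opening in m.
Only numpy, scipy, OpenCV 4.12 (cv2) and the standard library are available. Lean on these libraries where they do the work, as an engineer would, in place of code of your own. Each camera call takes 0.05 s, during which the arm holds its last target. There are 200 camera calls.

## Working session

There is one attempt and no reset: what is moved stays moved. The work goes in short steps, Python scripts to look and compute and a tool call to move; the robot and the scene stay as the last step left them, time stands still between calls to the robot, and variables do not carry over. Pictures are saved under pics/ and viewed, about 8 in all and at most 12, crops included, and the job is handed in when it is done.

Besides the shell and the picture viewer there is one more tool, called after "Emit:" in YAML: its name, and indented under it one key for each argument. carry_out: Moves the arm, as the interface text tells. Its arguments: {"type":"object","properties":{"rows":{"type":"array","items":{"type":"array","items":{"type":"number"}}},"force":{"type":"number"}},"required":["rows"]}

```bash
mkdir -p pics; ls
cat > h.py <<'E'
from bench import *
import numpy as np, cv2
from scipy.spatial.transform import Rotation as R
def ray(cam,xy):
    i=camera_info(cam);E=np.array(i["extrinsics"])
    d=E[:3,:3]@np.array([(xy[0]-i["cx"])/i["fx"],(xy[1]-i["cy"])/i["fy"],1.0])
    return E[:3,3],d/np.linalg.norm(d)
def proj(cam,p):
    i=camera_info(cam);E=np.linalg.inv(np.array(i["extrinsics"]));q=E[:3,:3]@np.array(p)+E[:3,3]
    return np.array([q[0]/q[2]*i["fx"]+i["cx"],q[1]/q[2]*i["fy"]+i["cy"]])
def atz(cam,xy,z):
    o,d=ray(cam,xy);return o+d*(z-o[2])/d[2]
def tri(a,b):
    (o1,d1),(o2,d2)=ray("top",a),ray("side",b)
    s=np.linalg.lstsq(np.c_[d1,-d2],o2-o1,rcond=None)[0]
    p,q=o1+s[0]*d1,o2+s[1]*d2
    return (p+q)/2,np.linalg.norm(p-q)
E
python3 - <<'E'
from h import *
np.set_printoptions(precision=4,suppress=True)
s=read_state();print({k:np.round(v,3) for k,v in s.items()})
for c in("top","side"):
    im=camera(c);cv2.imwrite(f"pics/{c}0.png",im);i=camera_info(c);print(c,i["fx"],np.array(i["extrinsics"]))
P={}
for q in("case","latch","pivot","keeper","loop_bar","lever_tip"):
    for c in("top","side"):
        r=pinpoint(q,c);P[q,c]=r;print(q,c,[(np.round(x["xy"],1).tolist(),round(x["conf"],2)) for x in r[:3]])
    if P[q,"top"] and P[q,"side"]:print(" ",*tri(P[q,"top"][0]["xy"],P[q,"side"][0]["xy"]))
E
python3 -c "
import cv2,numpy as np
a=cv2.imread('pics/top0.png');b=cv2.imread('pics/side0.png')
cv2.imwrite('pics/both0.png',cv2.resize(np.hstack([a,b]),(800,300),interpolation=cv2.INTER_AREA))"
```

```text
pics
{'time': np.float64(0.0), 'joint_positions': array([-1.214,  0.333, -0.065,  1.461,  0.022,  1.35 , -0.089]), 'joint_vel': array([ 0.002,  0.001, -0.   ,  0.002, -0.002, -0.   ,  0.001]), 'joint_torque': array([  0.   , -62.326,   0.025, -38.991,  -0.061,   0.04 ,   0.   ]), 'ee_pos': array([0.232, 0.58 , 0.236]), 'eef_rot': array([ 0.828,  0.561, -0.001,  0.   ]), 'ft_force': array([-0.055,  0.01 , -0.462]), 'torque': array([-0.032, -0.041, -0.029]), 'width': np.float64(0.087)}
top 392.35189285705235 [[ 0.0226 -0.9946  0.1013  0.3132]
 [-0.9997 -0.0224  0.0026 -0.015 ]
 [-0.0003 -0.1013 -0.9949  1.5313]
 [ 0.      0.      0.      1.    ]]
side 449.4810240163747 [[ 0.9156 -0.305   0.2621 -0.0004]
 [-0.4021 -0.6907  0.601  -0.9751]
 [-0.0023 -0.6557 -0.755   1.4023]
 [ 0.      0.      0.      1.    ]]
case top [([278.8, 175.2], 0.58)]
case side [([288.2, 232.5], 0.84)]
  [ 0.5491 -0.1021 -0.0065] 0.0003386538285224648
latch top [([317.6, 161.9], 0.57)]
latch side [([314.0, 220.6], 0.7), ([321.1, 315.5], 0.42)]
  [ 0.5673 -0.223   0.2033] 0.0029850699070540112
pivot top [([319.4, 160.1], 0.72)]
pivot side [([315.0, 215.9], 0.53)]
  [ 0.5677 -0.2245  0.2306] 0.0015209783971782684
keeper top [([317.5, 145.3], 0.66)]
keeper side [([325.1, 210.6], 0.9)]
  [ 0.6153 -0.2169  0.2272] 0.006167270106850988
loop_bar top [([321.1, 158.9], 0.56)]
loop_bar side [([312.7, 205.3], 0.36)]
  [ 0.5581 -0.2199  0.2863] 0.004272567046389261
lever_tip top [([320.6, 166.5], 0.48)]
lever_tip side [([306.0, 211.7], 0.53)]
  [ 0.536  -0.2214  0.2665] 0.0059884636167178585
```

View pics/both0.png

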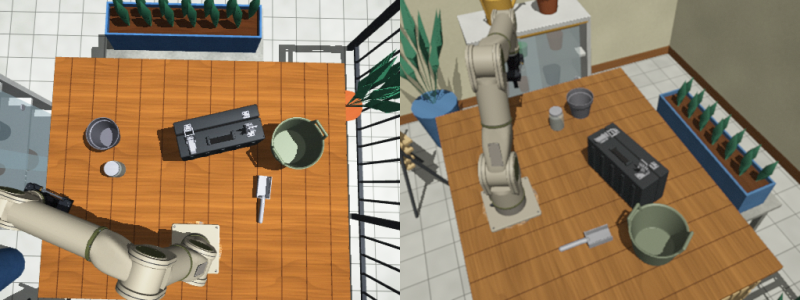

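Run:
```python
import cv2,numpy as np
a=cv2.imread('pics/top0.png')[115:215,260:400];b=cv2.imread('pics/side0.png')[140:280,240:380]
a=cv2.resize(a,(560,400),interpolation=cv2.INTER_CUBIC);
cv2.imwrite('pics/z0t.png',a);
a=cv2.imread('pics/top0.png')[130:180,220:340]
b=cv2.imread('pics/side0.png')[160:260,240:360]
a=cv2.resize(a,(600,250),interpolation=cv2.INTER_CUBIC);b=cv2.resize(b,None,fx=3.5,fy=3.5,interpolation=cv2.INTER_CUBIC)
o=np.zeros((600,600,3),np.uint8);o[:250]=a;o[250:600,:420]=b
cv2.imwrite('pics/z0.png',o)
```

```text
(no output)
```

View pics/z0.png

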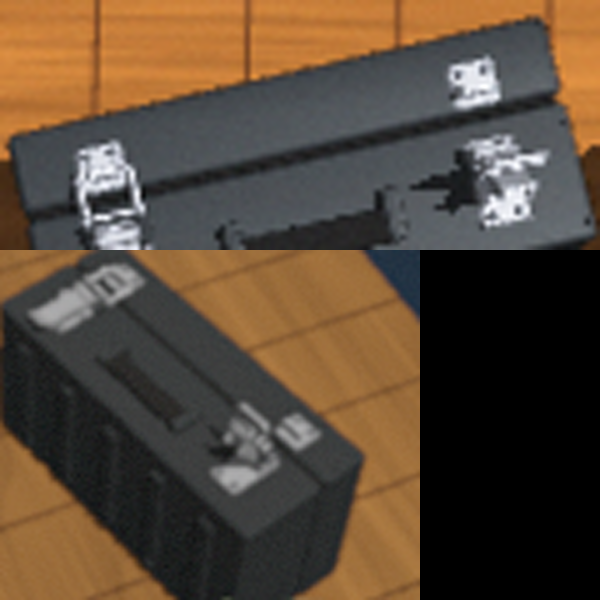

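Run:
```python
from h import *
import math
np.set_printoptions(precision=4,suppress=True)
# case outline from silhouettes and network for trug; handle
for c in("top","side"):
    for q in("case","trug"):
        r=silhouettes(q,c)
        if r:
            m=r[0]["mask"].astype(np.uint8);cs,_=cv2.findContours(m,0,2);k=max(cs,key=cv2.contourArea)
            print(q,c,r[0]["conf"],cv2.minAreaRect(k) , cv2.approxPolyDP(k,4,True)[:,0].tolist())
r=[pinpoint("trug",c) for c in("top","side")];print([x[0] for x in r if x]);
if all(r):print(tri(r[0][0]["xy"],r[1][0]["xy"]))
```

```text
case top 0.59 ((321.0, 165.5), (15.0, 14.0), 90.0) [[314, 159], [317, 172], [323, 173], [328, 160]]
trug top 0.78 ((381.72637939453125, 181.70753479003906), (67.99346160888672, 66.61986541748047), 15.945395469665527) [[365, 153], [350, 169], [349, 198], [377, 215], [400, 211], [412, 198], [419, 171], [406, 154]]
case side 0.88 ((289.2500305175781, 211.25), (122.32946014404297, 67.88224792480469), 45.0) [[239, 175], [241, 210], [294, 264], [335, 252], [344, 218], [280, 162], [269, 157]]
trug side 0.64 ((326.7950744628906, 295.25408935546875), (84.63236999511719, 77.20623779296875), 50.19442367553711) [[303, 260], [290, 279], [300, 323], [319, 338], [344, 336], [365, 318], [374, 296], [351, 267], [332, 260]]
[{'xy': [371.5, 185.1], 'conf': 0.64}, {'xy': [322.4, 312.4], 'conf': 0.56}]
(array([ 0.5042, -0.4567,  0.0209]), np.float64(0.020618619822105434))
```

Run:
```python
from h import *
np.set_printoptions(precision=4,suppress=True)
# top corners read from zoom (crop 220,130, x5)
A=atz("top",(220+10/5,130+137/5),.21);B=atz("top",(220+547/5,130+20/5),.21)
S0=atz("top",(220+30/5,130+212/5),.21);S1=atz("top",(220+556/5,130+97/5),.21)
for a,b in((A,B),(S0,S1)):
    v=a-b;print(a,b,np.linalg.norm(v),np.arctan2(-v[0],v[1]))
# side: corners crop 240,160 x3.5
s=lambda u,v:atz("side",(240+u/3.5,160+v/3.5-250/3.5),.21)
print("side",s(362,458),s(245,540),s(3,308))
# fit case pose with points
from scipy.optimize import least_squares
yaw0=.15
obs=[((.08,.19),A),((.08,-.19),B),((.021,.19),S0),((.021,-.19),S1),((.08,-.19),s(362,458)),((-.08,-.19),s(245,540))]
def f(p):
    c,sn=np.cos(p[2]),np.sin(p[2]);M=np.array([[c,-sn],[sn,c]])
    return np.concatenate([M@np.array(l)+p[:2]-o[:2] for l,o in obs])
r=least_squares(f,[.55,-.1,.15]);print(r.x,r.fun.reshape(-1,2))
y=r.x[2];M=np.array([[np.cos(y),-np.sin(y)],[np.sin(y),np.cos(y)]])
for n,p in(("latch",(.5673,-.223)),("pivot",(.5677,-.2245)),("keeper",(.6153,-.2169)),("bar",(.5581,-.2199)),("tip",(.536,-.2214))):
    print(n,M.T@(np.array(p)-r.x[:2]))
```

```text
[0.5728 0.1053 0.21  ] [ 0.6628 -0.2614  0.21  ] 0.3775766925058525 0.24056887125833526
[0.5213 0.0901 0.21  ] [ 0.6091 -0.2677  0.21  ] 0.3684184274076828 0.24043485934734832
side [ 0.6579 -0.2628  0.21  ] [ 0.51   -0.3008  0.21  ] [0.4215 0.0555 0.21  ]
[ 0.5415 -0.0958  0.2359] [[ 0.002   0.0023]
 [ 0.0009 -0.0005]
 [-0.0039  0.0037]
 [-0.0028 -0.008 ]
 [ 0.0057  0.001 ]
 [-0.0019  0.0016]]
latch [-0.0046 -0.1297]
pivot [-0.0046 -0.1312]
keeper [ 0.0435 -0.135 ]
bar [-0.0128 -0.1245]
tip [-0.0347 -0.1208]
```

Emit:
carry_out:
  rows:
    - [-1, 0, 0, -0.9, -0.71]
    - [-1, 0, 0, -0.9, -0.71]
    - [-1, 0, 0, -0.9, -0.71]
    - [-1, 0, 0, -0.9, -0.71]
    - [-1, -0.5, 0, -0.9, -0.71]
    - [-1, -0.5, 0, -0.9, -0.71]
    - [-1, -1, 0, -0.5, -0.71]
    - [-1, -1, 0, 0, -0.71]
    - [-1, -1, 0, 0, -0.71]
    - [-1, -1, 0, 0, -0.71]
    - [-1, -1, 0.1, 0, 0]
    - [-1, -1, 0.1, 0, 0]
    - [-1, -1, 0.1, 0, 0]
    - [-1, -1, 0.1, 0, 0]
    - [-1, -1, 0.1, 0, 0]
    - [-1, -1, 0.1, 0, 0]
    - [-1, -1, 0.1, 0, 0]
    - [-1, -1, 0.1, 0, 0]
    - [-1, -1, 0.1, 0, 0]
    - [-1, -1, 0.1, 0, 0]
  force: 15

```text
time: 2.67
ee_pos: [0.3515, 0.1346, 0.4218]
eef_rot: [0.601, 0.8, 0.002, -0.001]
ft_force: [1.3, 0.5, 0.6]
width: 0.0872
```

```bash
cat >> h.py <<'E'
YAW=.237;C,S=np.cos(YAW),np.sin(YAW);LM=np.array([[C,-S,0],[S,C,0],[0,0,1]])
LO=np.array([.5675,-.2233,.21])
def show():
    s=read_state();r=R.from_quat(s["eef_rot"]).as_matrix()
    l=LM.T@(np.array(s["ee_pos"])-LO)*1000
    a=np.degrees(np.arctan2(r[1,0],r[0,0]))-90-np.degrees(YAW)
    print("t %.2f latch TCP mm"%s["time"],np.round(l,1),"x-axis off deg %.1f"%a,"tz",np.round(r[:,2],3),"F",np.round(LM.T@np.array(s["ft_force"]),1),"w %.4f"%s["width"])
    return l,r
def need(l,r,tgt):
    d=r.T@(LM@(np.array(tgt)-l));print("need (units)",np.round(d/30,2))
E
python3 -c "
from h import *
l,r=show();need(l,r,[-8,0,190])"
```

```text
t 2.67 latch TCP mm [-126.   398.6  211.8] x-axis off deg 2.6 tz [ 0.001  0.004 -1.   ] F [1.4 0.1 0.6] w 0.0872
need (units) [-13.45   3.32   0.68]
```

Emit:
carry_out:
  rows:
    - [-1, -1, 0.24, 0, 0.26]
    - [-1, -1, 0.24, 0, 0.26]
    - [-1, -1, 0.24, 0, 0]
    - [-1, -1, 0.24, 0, 0]
    - [-1, -1, 0.24, 0, 0]
    - [-1, -1, 0.24, 0, 0]
    - [-1, -1, 0.24, 0, 0]
    - [-1, -1, 0.24, 0, 0]
    - [-1, -1, 0.24, 0, 0]
    - [-1, -1, 0.24, 0, 0]
    - [-1, -1, 0.24, 0, 0]
    - [-1, -0.8, 0.24, 0, 0]
    - [-1, -0.6, 0.24, 0, 0]
    - [-1, 0, 0, 0.3, 0]
    - [-1, 0, 0, 0, 0]

```text
time: 3.92
ee_pos: [0.536, -0.2311, 0.4139]
eef_rot: [0.621, 0.784, 0.005, 0.003]
ft_force: [-0.1, 0.9, -0.1]
width: 0.087
```

Run:
```python
from h import *
l,r=show();need(l,r,[-8,0,150])
P={}
for c in("top","side"):
    cv2.imwrite(f"pics/{c}1.png",camera(c))
    for q in("loop_bar","lever_tip","pivot"):
        x=pinpoint(q,c);P[q,c]=x
        print(q,c,[(np.round(k["xy"],1).tolist(),round(k["conf"],2)) for k in x[:2]])
for q in("loop_bar","lever_tip","pivot"):
    if P[q,"top"] and P[q,"side"]:
        p,e=tri(P[q,"top"][0]["xy"],P[q,"side"][0]["xy"]);print(q,np.round(LM.T@(p-LO)*1000,1),e)
    # project the side view ray on the latch mid-plane (y=0)
    if P[q,"side"]:
        o,d=ray("side",P[q,"side"][0]["xy"]);o=LM.T@(o-LO);d=LM.T@d;print("  side on y=0:",np.round((o-d*o[1]/d[1])*1000,1))
b=cv2.imread('pics/side1.png')[150:270,240:390];cv2.imwrite('pics/z1.png',cv2.resize(b,None,fx=5,fy=5,interpolation=cv2.INTER_CUBIC))
```

```text
t 3.92 latch TCP mm [-3.250e+01 -2.000e-01  2.039e+02] x-axis off deg -0.4 tz [ 0.011  0.004 -1.   ] F [ 0.1  0.9 -0.1] w 0.0870
need (units) [0.01 0.8  1.81]
loop_bar top []
lever_tip top [([277.7, 176.3], 0.32)]
pivot top []
loop_bar side [([309.8, 206.5], 0.39)]
lever_tip side [([323.7, 314.4], 0.54), ([309.6, 209.6], 0.5)]
pivot side [([314.3, 213.9], 0.86)]
  side on y=0: [-30.9   0.   91.7]
lever_tip [ 149.3   26.4 -936.9] 0.11784918872499388
  side on y=0: [ 211.     0.  -966.4]
  side on y=0: [-2.8  0.  32.4]
```

View pics/z1.png

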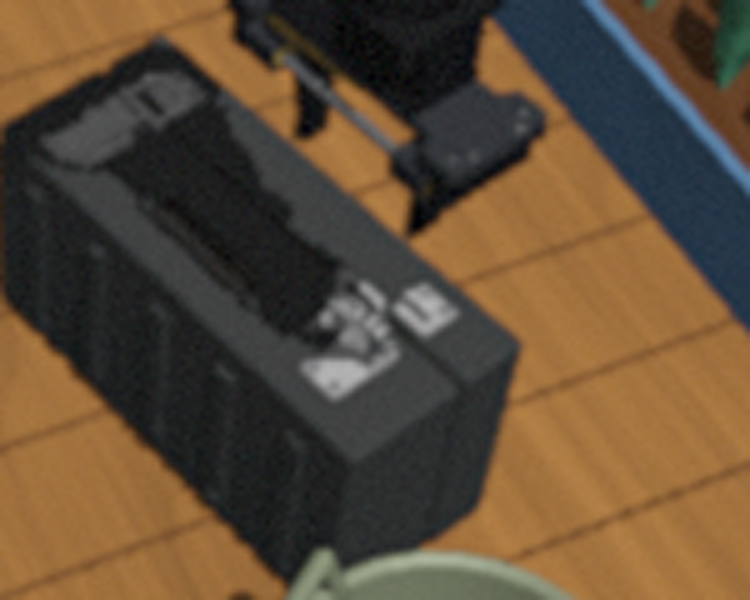

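```bash
cat >> h.py <<'E'
def model(th,e,yo=0):
    pin=np.array([-16*np.cos(th-.28),12+16*np.sin(th-.28)]);bar=pin+61.5*np.array([np.cos(e),np.sin(e)]);g=pin+33.5*np.array([np.cos(e),np.sin(e)])
    w=lambda x,y,z:LM@np.array([x,y,z])/1000+LO
    loop=[w(pin[0],-18,pin[1]),w(bar[0],-18,bar[1]),w(bar[0],18,bar[1]),w(pin[0],18,pin[1])]
    d=np.array([-np.cos(th),np.sin(th)]);n=np.array([np.sin(th),np.cos(th)])
    a=np.array([0,12])+4*n;b=a+58*d;t=a+68*d+6*n
    lev=[w(a[0],-11,a[1]),w(b[0],-11,b[1]),w(t[0],-11,t[1]),w(t[0],11,t[1]),w(b[0],11,b[1]),w(a[0],11,a[1])]
    base=[w(-48,-16,0),w(10,-16,0),w(10,16,0),w(-48,16,0)];kp=[w(35,-15,3),w(65,-15,3),w(65,15,3),w(35,15,3)]
    return [(loop,(0,0,255)),(lev,(0,255,0)),(base,(255,100,0)),(kp,(255,0,255))]
def overlay(cam,im,th,e,c0,sz,k):
    x,y=c0;o=cv2.resize(im[y:y+sz[1],x:x+sz[0]],None,fx=k,fy=k,interpolation=cv2.INTER_CUBIC)
    raw=o.copy()
    for pts,col in model(th,e):
        q=np.array([(proj(cam,p)-c0+.5)*k for p in pts]).astype(np.int32);cv2.polylines(o,[q],False,col,1)
    return np.hstack([raw,o])
E
python3 - <<'E'
from h import *
a=overlay("side",cv2.imread("pics/side0.png"),1.0,1.57,(295,190),(45,45),8)
b=overlay("top",cv2.imread("pics/top0.png"),1.0,1.57,(298,135),(45,35),8)
cv2.imwrite("pics/ov0.png",np.vstack([a[:320],b]))
E
```

```text
(no output)
```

View pics/ov0.png

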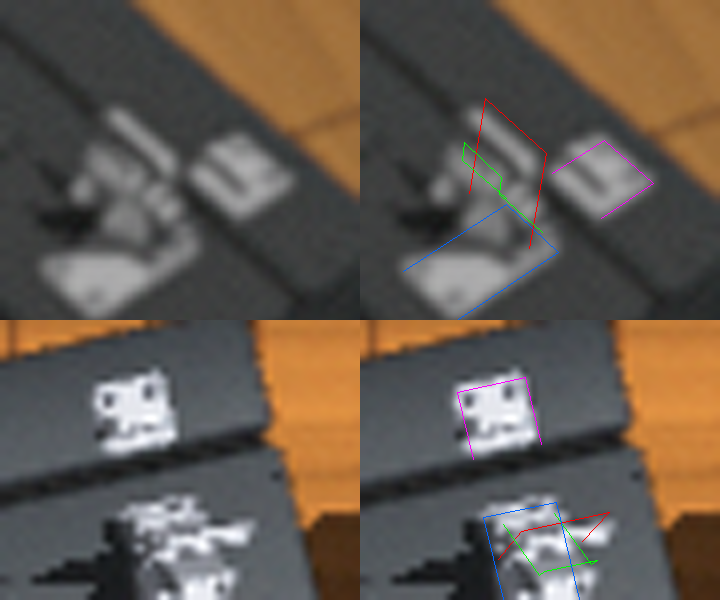

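Emit:
carry_out:
  rows:
    - [-1, 0, 0.25, 0.8, 0]
    - [-1, 0, 0.23, 0.8, 0]
    - [-1, 0, 0, 0.8, 0]
    - [-1, 0, 0, 0.8, 0]
    - [-1, 0, 0, 0.6, 0]
    - [-1, 0, 0, 0.3, 0]
    - [-1, 0, 0, 0, 0]
    - [-1, 0, 0, 0, 0]

```text
time: 4.98
ee_pos: [0.5539, -0.2225, 0.2924]
eef_rot: [0.618, 0.786, 0.01, 0.007]
ft_force: [-0.1, -0.1, -0.3]
width: 0.087
```

Run:
```python
from h import *
l,r=show();need(l,r,[-18,0,76])
```

```text
t 4.98 latch TCP mm [-13.    3.9  82.4] x-axis off deg 0.1 tz [ 0.023  0.007 -1.   ] F [-0.2 -0.  -0.3] w 0.0870
need (units) [-0.13 -0.17  0.21]
```

Emit:
carry_out:
  rows:
    - [-1, -0.13, -0.12, 0.2, 0]
    - [-1, 0, 0, 0, 0]
    - [0, 0, 0, 0, 0]
    - [0.2, 0, 0, 0, 0]
    - [0.2, 0, 0, 0, 0]
    - [0.2, 0, 0, 0, 0]
    - [0.2, 0, 0, 0, 0]
    - [0.2, 0, 0, 0, 0]
  force: 15

```text
time: 5.65
ee_pos: [0.5528, -0.229, 0.2909]
eef_rot: [0.618, 0.786, 0.011, 0.01]
ft_force: [0.5, 0.1, 0.2]
width: 0.055
```

Run:
```python
from h import *
l,r=show()
s=camera("side");t=camera("top");cv2.imwrite("pics/side2.png",s);cv2.imwrite("pics/top2.png",t)
for q in("loop_bar","lever_tip"):
    x=pinpoint(q,"side");print(q,[(np.round(k["xy"],1).tolist(),round(k["conf"],2)) for k in x[:2]])
a=overlay("side",s,1.0,1.7,(290,180),(50,50),8)
cv2.imwrite("pics/ov2.png",a)
```

```text
t 5.65 latch TCP mm [-15.7  -2.1  80.9] x-axis off deg 0.1 tz [ 0.029  0.005 -1.   ] F [ 0.5 -0.1  0.2] w 0.0550
loop_bar [([311.3, 206.9], 0.46), ([316.1, 220.2], 0.19)]
lever_tip [([305.7, 209.5], 0.54)]
```

View pics/ov2.png

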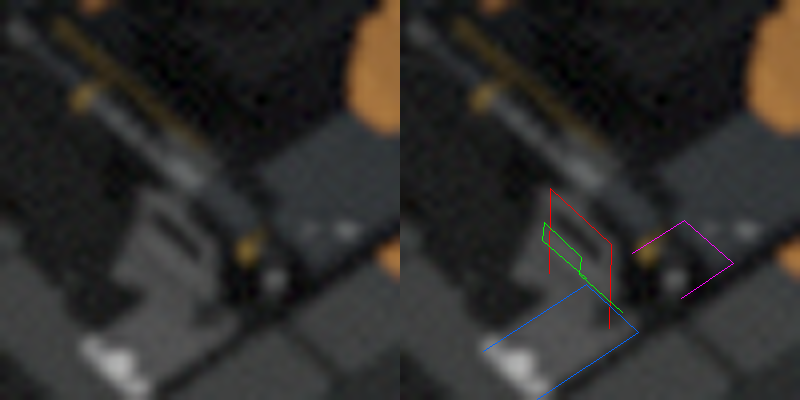

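Emit:
carry_out:
  rows:
    - [0, 0.07, 0, 0.18, 0]
    - [0.4, 0, 0, 0, 0]
    - [0.4, 0, 0, 0, 0]
    - [0.4, 0, 0, 0, 0]
    - [0.4, 0, 0, 0, 0]
    - [0.4, 0, 0, 0, 0]
    - [0.4, 0, 0, 0, 0]
    - [0.4, 0, 0, 0, 0]
  force: 12

```text
time: 6.52
ee_pos: [0.5524, -0.225, 0.2851]
eef_rot: [0.617, 0.787, 0.012, 0.008]
ft_force: [-0.0, -0.8, -1.0]
width: 0.0404
```

Run:
```python
from h import *
l,r=show()
```

```text
t 6.52 latch TCP mm [-15.1   1.9  75.1] x-axis off deg 0.2 tz [ 0.028  0.008 -1.   ] F [-0.2 -0.8 -1. ] w 0.0404
```

Emit:
carry_out:
  rows:
    - [0.4, 0, 0.27, 0, 0]
    - [0.4, 0, 0.27, 0.06, 0]
    - [0.4, 0, 0.2, 0.08, 0]
    - [0.4, 0, 0.2, 0.09, 0]
    - [0.4, 0, 0.23, 0.08, 0]
    - [0.4, 0, 0.23, 0.09, 0]
    - [0.4, 0, 0, 0, 0]

```text
time: 7.1
ee_pos: [0.5972, -0.2139, 0.2718]
eef_rot: [0.617, 0.787, 0.011, 0.007]
ft_force: [1.4, -0.9, 1.1]
width: 0.0402
```

Run:
```python
from h import *
l,r=show();need(l,r,[45,0,52]);
s=camera("side");cv2.imwrite("pics/side3.png",s)
for q in("loop_bar","lever_tip"):
    x=pinpoint(q,"side");print(q,[(np.round(k["xy"],1).tolist(),round(k["conf"],2)) for k in x[:2]])
    for k in x[:2]:
        o,d=ray("side",k["xy"]);o=LM.T@(o-LO);d=LM.T@d;print("  side on y=0:",np.round((o-d*o[1]/d[1])*1000,1))
```

```text
t 7.10 latch TCP mm [31.   2.2 61.8] x-axis off deg 0.2 tz [ 0.024  0.008 -1.   ] F [ 1.2 -1.2  1.1] w 0.0402
need (units) [-0.08  0.46  0.34]
loop_bar [([321.8, 202.1], 0.45)]
  side on y=0: [24.   0.  73.3]
lever_tip [([307.4, 209.8], 0.44)]
  side on y=0: [-39.8   0.   81.8]
```

Emit:
carry_out:
  rows:
    - [0.4, -0.04, 0.17, 0.08, 0]
    - [0.4, -0.04, 0.15, 0.1, 0]
    - [0.4, 0, 0.12, 0.14, 0]
    - [0.4, 0, 0, 0, 0]

```text
time: 7.58
ee_pos: [0.6088, -0.2111, 0.2631]
eef_rot: [0.617, 0.787, 0.013, 0.004]
ft_force: [-0.0, -0.1, 0.6]
width: 0.0399
```

Run:
```python
from h import *
l,r=show();need(l,r,[49,0,40]);
s=camera("side");t=camera("top");cv2.imwrite("pics/side4.png",s);cv2.imwrite("pics/top4.png",t)
for c in("side","top"):
  for q in("loop_bar","lever_tip"):
    x=pinpoint(q,c);print(q,c,[(np.round(k["xy"],1).tolist(),round(k["conf"],2)) for k in x[:2]])
a=overlay("side",s,1.8,0.5,(290,175),(50,50),8);a=np.clip(a.astype(float)*1.8,0,255).astype(np.uint8)
cv2.imwrite("pics/ov4.png",a)
```

```text
t 7.58 latch TCP mm [43.   2.2 53.1] x-axis off deg 0.2 tz [ 0.022  0.015 -1.   ] F [-0.  -0.1  0.6] w 0.0399
need (units) [-0.08  0.19  0.44]
loop_bar side [([324.5, 202.9], 0.43)]
lever_tip side [([305.6, 209.3], 0.54)]
loop_bar top []
lever_tip top []
```

View pics/ov4.png

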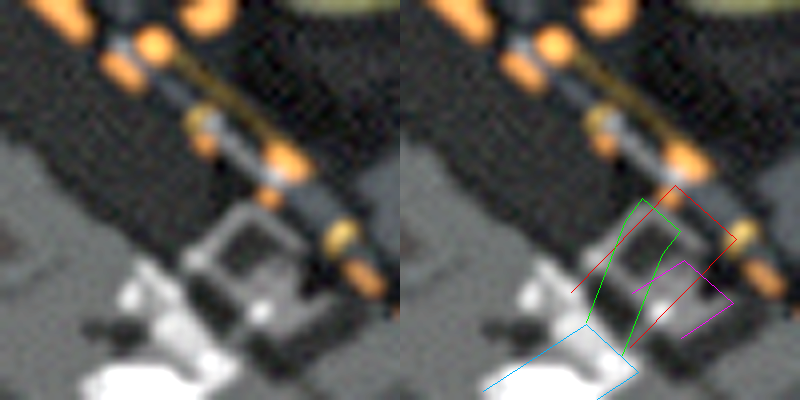

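Run:
```python
from h import *
for xy in((324.5,202.9),(305.6,209.3)):
    o,d=ray("side",xy);o=LM.T@(o-LO);d=LM.T@d;p=(o-d*o[1]/d[1])*1000
    print("y=0",np.round(p,1))
    for z in (20,40,50,60,70,80): print(z,np.round((o+d*(z/1000-o[2])/d[2])*1000,1))
for th in (.9,1.0,1.2,1.4):
  for e in (.6,.8,1.0):
    m=model(th,e);b=(m[0][0][1]+m[0][0][2])/2;t=(m[1][0][1]+m[1][0][4])/2
    print(th,e,"bar",proj("side",b).round(1),np.round(LM.T@(b-LO)*1000,0),"tip",proj("side",t).round(1))
```

```text
y=0 [38.6  0.  58.6]
20 [64.7 20.3 20. ]
40 [51.2  9.8 40. ]
50 [44.4  4.5 50. ]
60 [37.6 -0.7 60. ]
70 [30.9 -6.  70. ]
80 [ 24.1 -11.3  80. ]
y=0 [-48.6   0.   91. ]
20 [-4.8 38.5 20. ]
40 [-17.2  27.6  40. ]
50 [-23.3  22.2  50. ]
60 [-29.5  16.8  60. ]
70 [-35.7  11.4  70. ]
80 [-41.9   5.9  80. ]
0.9 0.6 bar [324.2 203.5] [38.  0. 56.] tip [308.3 213.1]
0.9 0.8 bar [322.8 202.8] [30. -0. 65.] tip [308.3 213.1]
0.9 1.0 bar [320.9 202.7] [20.  0. 73.] tip [308.3 213.1]
1.0 0.6 bar [324.5 203.1] [39. -0. 57.] tip [309.6 211.7]
1.0 0.8 bar [323.1 202.4] [31.  0. 67.] tip [309.6 211.7]
1.0 1.0 bar [321.2 202.3] [21.  0. 74.] tip [309.6 211.7]
1.2 0.6 bar [325.1 202.4] [41. -0. 59.] tip [312.2 209.3]
1.2 0.8 bar [323.7 201.7] [33. -0. 69.] tip [312.2 209.3]
1.2 1.0 bar [321.8 201.5] [24.  0. 76.] tip [312.2 209.3]
1.4 0.6 bar [325.8 201.7] [44.  0. 61.] tip [314.9 207.1]
1.4 0.8 bar [324.4 201. ] [36. -0. 71.] tip [314.9 207.1]
1.4 1.0 bar [322.5 200.8] [26. -0. 78.] tip [314.9 207.1]
```

Emit:
carry_out:
  rows:
    - [0.4, 0, 0, 0, 0]
    - [0.4, -0.03, -0.14, 0.09, 0]
    - [0.4, -0.03, -0.14, 0.09, 0]
    - [0.4, 0, -0.14, 0.09, 0]
    - [0.4, 0, -0.1, 0.06, 0]
    - [0.4, 0, 0, 0, 0]
  force: 3

```text
time: 8.38
ee_pos: [0.5961, -0.2147, 0.2555]
eef_rot: [0.616, 0.788, 0.017, 0.007]
ft_force: [-0.2, 1.6, 0.3]
width: 0.0412
```

Emit:
carry_out:
  rows:
    - [0.4, 0, 0, 0, 0]
    - [0.4, 0, 0, 0, 0]
    - [0.4, 0, 0, 0, 0]
  force: 35

```text
time: 8.63
ee_pos: [0.5959, -0.2147, 0.2556]
eef_rot: [0.616, 0.788, 0.017, 0.007]
ft_force: [1.0, 2.3, -0.3]
width: 0.0393
```

Run:
```python
from h import *
l,r=show()
s=camera("side");cv2.imwrite("pics/side5.png",s)
for q in("loop_bar","lever_tip"):
    x=pinpoint(q,"side");print(q,[(np.round(k["xy"],1).tolist(),round(k["conf"],2)) for k in x[:2]])
```

```text
t 8.63 latch TCP mm [29.6  1.7 45.6] x-axis off deg 0.4 tz [ 0.033  0.018 -0.999] F [ 1.5  2.  -0.3] w 0.0393
loop_bar [([321.3, 210.1], 0.73), ([322.1, 203.0], 0.58)]
lever_tip [([299.0, 222.1], 0.59)]
```

Run:
```python
from h import *
s=cv2.imread("pics/side5.png")
a=overlay("side",s,0.9,0.65,(290,180),(50,50),8);a=np.clip(a.astype(float)*1.8,0,255).astype(np.uint8)
cv2.imwrite("pics/ov5.png",a)
for th in (0,.2,.4,.6,.8,1):
  for e in (.6,.8):
    m=model(th,e);b=(m[0][0][1]+m[0][0][2])/2;t=(m[1][0][1]+m[1][0][4])/2
    print(th,e,"bar",proj("side",b).round(1),np.round(LM.T@(b-LO)*1000,0),"tip",proj("side",t).round(1))
```

```text
0 0.6 bar [323.2 206.5] [35. -0. 42.] tip [301.3 225.1]
0 0.8 bar [321.8 205.8] [27. -0. 52.] tip [301.3 225.1]
0.2 0.6 bar [323.2 206. ] [35. -0. 45.] tip [302.  222.7]
0.2 0.8 bar [321.8 205.3] [27.  0. 55.] tip [302.  222.7]
0.4 0.6 bar [323.3 205.4] [35.  0. 49.] tip [303.3 220. ]
0.4 0.8 bar [321.9 204.7] [27.  0. 58.] tip [303.3 220. ]
0.6 0.6 bar [323.6 204.7] [36. -0. 52.] tip [305.  217.2]
0.6 0.8 bar [322.2 204. ] [28.  0. 61.] tip [305.  217.2]
0.8 0.6 bar [324.  203.9] [37. -0. 55.] tip [307.2 214.4]
0.8 0.8 bar [322.6 203.2] [29.  0. 64.] tip [307.2 214.4]
1 0.6 bar [324.5 203.1] [39. -0. 57.] tip [309.6 211.7]
1 0.8 bar [323.1 202.4] [31.  0. 67.] tip [309.6 211.7]
```

View pics/ov5.png

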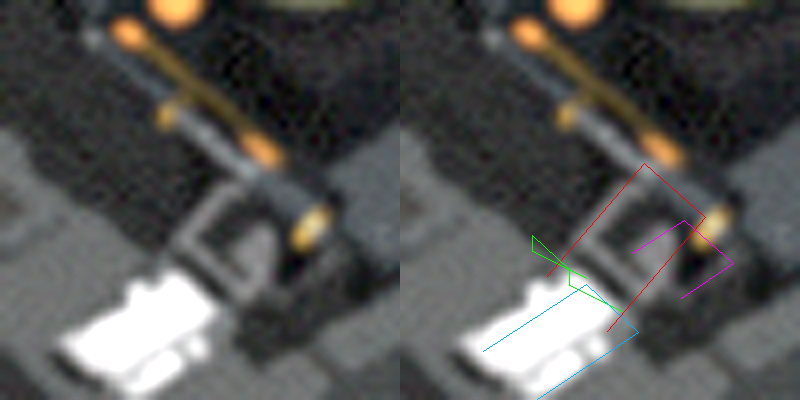

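Emit:
carry_out:
  rows:
    - [0.4, 0, 0, -0.13, 0]
    - [0.4, 0, 0.06, -0.13, 0]
    - [0.4, 0, 0.08, -0.13, 0]
    - [0.4, 0, 0.1, -0.1, 0]
    - [0.4, 0, 0.1, -0.06, 0]
    - [0.4, 0, 0, 0, 0]

```text
time: 9.28
ee_pos: [0.6024, -0.2133, 0.2709]
eef_rot: [0.617, 0.787, 0.014, 0.003]
ft_force: [-1.9, 2.0, -2.8]
width: 0.0395
```

Run:
```python
from h import *
l,r=show();need(l,r,[45.6,1.7,63])
s=camera("side");cv2.imwrite("pics/side6.png",s)
for q in("loop_bar","lever_tip"):
    x=pinpoint(q,"side");print(q,[(np.round(k["xy"],1).tolist(),round(k["conf"],2)) for k in x[:2]])
```

```text
t 9.28 latch TCP mm [36.3  1.6 60.9] x-axis off deg 0.2 tz [ 0.022  0.018 -1.   ] F [-1.4  2.4 -2.8] w 0.0395
need (units) [ 0.    0.31 -0.06]
loop_bar [([323.4, 200.8], 0.54), ([320.3, 309.6], 0.49)]
lever_tip [([309.0, 206.5], 0.59)]
```

Emit:
carry_out:
  rows:
    - [0.4, 0, 0.12, -0.03, 0]
    - [0.4, 0, 0.13, -0.03, 0]
    - [0.4, 0, 0.13, 0, 0]
    - [0.4, 0, 0, 0, 0]

```text
time: 9.77
ee_pos: [0.6135, -0.2105, 0.2729]
eef_rot: [0.617, 0.787, 0.014, 0.003]
ft_force: [-1.5, 2.4, -0.7]
width: 0.0394
```

Run:
```python
from h import *
l,r=show()
s=camera("side");cv2.imwrite("pics/side7.png",s)
for q in("loop_bar","lever_tip"):
    x=pinpoint(q,"side");print(q,[(np.round(k["xy"],1).tolist(),round(k["conf"],2)) for k in x[:2]])
for th in (1.2,1.4,1.6,1.8,2.0):
  for e in (.5,.65):
    m=model(th,e);b=(m[0][0][1]+m[0][0][2])/2;t=(m[1][0][1]+m[1][0][4])/2
    print(th,e,"bar",proj("side",b).round(1),np.round(LM.T@(b-LO)*1000,0),"tip",proj("side",t).round(1))
a=overlay("side",s,1.7,.6,(290,180),(50,50),8);a=np.clip(a.astype(float)*1.8,0,255).astype(np.uint8)
cv2.imwrite("pics/ov7.png",a)
```

```text
t 9.77 latch TCP mm [47.7  1.6 62.9] x-axis off deg 0.2 tz [ 0.021  0.019 -1.   ] F [-0.9  2.6 -0.7] w 0.0394
loop_bar []
lever_tip [([321.7, 202.9], 0.5)]
1.2 0.5 bar [325.6 202.9] [44.  0. 54.] tip [312.2 209.3]
1.2 0.65 bar [324.8 202.1] [39.  0. 62.] tip [312.2 209.3]
1.4 0.5 bar [326.3 202.2] [47.  0. 56.] tip [314.9 207.1]
1.4 0.65 bar [325.5 201.4] [42. -0. 64.] tip [314.9 207.1]
1.6 0.5 bar [327.  201.6] [50. -0. 57.] tip [317.5 205.4]
1.6 0.65 bar [326.2 200.8] [45.  0. 65.] tip [317.5 205.4]
1.8 0.5 bar [327.7 201.1] [53.  0. 57.] tip [320.  204.2]
1.8 0.65 bar [326.9 200.2] [48. -0. 65.] tip [320.  204.2]
2.0 0.5 bar [328.4 200.6] [56.  0. 57.] tip [322.3 203.6]
2.0 0.65 bar [327.6 199.8] [51. -0. 65.] tip [322.3 203.6]
```

View pics/ov7.png

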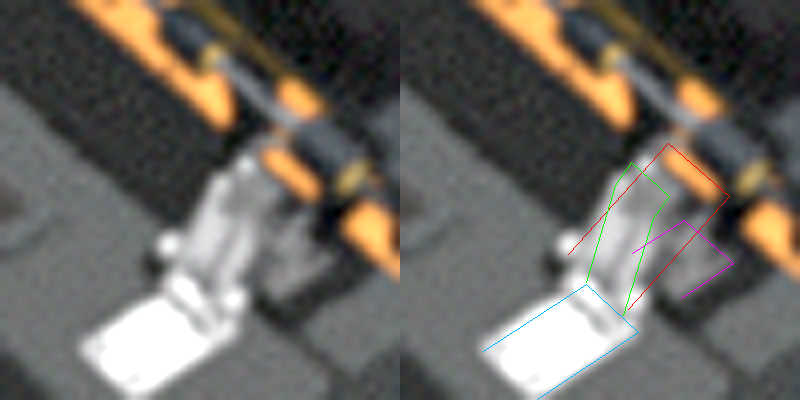

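Emit:
carry_out:
  rows:
    - [0.4, 0, 0.11, 0, 0]
    - [0.4, 0, 0, 0, 0]
    - [-0.3, 0, 0, 0, 0]
    - [-0.3, 0, 0, 0, 0]
    - [-0.3, 0, 0, 0, 0]
    - [-0.3, 0, 0, 0, 0]
    - [-0.3, 0, 0, 0, 0]
    - [-0.3, 0, 0, 0, 0]

```text
time: 10.58
ee_pos: [0.6174, -0.2123, 0.2753]
eef_rot: [0.618, 0.786, 0.015, 0.006]
ft_force: [0.1, 0.1, -0.7]
width: 0.0561
```

Emit:
carry_out:
  rows:
    - [-0.3, 0, 0, -0.8, 0]
    - [-0.3, 0, 0, -0.8, 0]
    - [-0.3, 0, 0, -0.8, 0]
    - [-0.3, 0, 0.8, -0.6, 0]
    - [-0.3, 0, 0.8, 0, 0]
    - [-0.3, 0, 0.8, 0, 0]
    - [-0.3, 0, 0.8, 0, 0]
    - [-0.3, 0, 0, 0, 0]

```text
time: 11.25
ee_pos: [0.7103, -0.1916, 0.3746]
eef_rot: [0.619, 0.785, 0.016, 0.008]
ft_force: [0.6, 0.7, -0.9]
width: 0.0566
```

Run:
```python
from h import *
l,r=show()
P={}
for c in("side","top"):
  s=camera(c);cv2.imwrite(f"pics/{c}8.png",s)
  for q in("loop_bar","lever_tip"):
    x=pinpoint(q,c);P[q,c]=x;print(q,c,[(np.round(k["xy"],1).tolist(),round(k["conf"],2)) for k in x[:2]])
s=cv2.imread("pics/side8.png")
a=overlay("side",s,1.9,-.38,(290,180),(50,50),8);a=np.clip(a.astype(float)*1.3,0,255).astype(np.uint8)
cv2.imwrite("pics/ov8.png",a)
```

```text
t 11.25 latch TCP mm [146.3  -2.7 164.6] x-axis off deg -0.0 tz [ 0.032  0.015 -0.999] F [ 0.7  0.5 -0.9] w 0.0566
loop_bar side []
lever_tip side [([320.4, 200.1], 0.7)]
loop_bar top []
lever_tip top []
```

View pics/ov8.png

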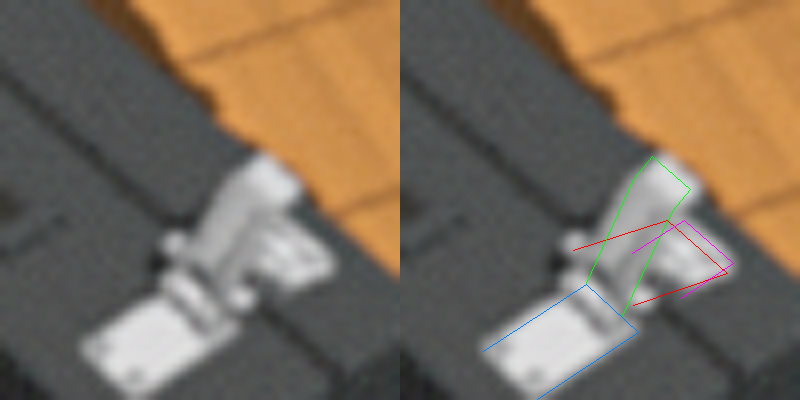

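Emit:
carry_out:
  rows:
    - [1, 0.09, -0.8, 0, 0]
    - [1, 0, -0.8, 0, 0]
    - [1, 0, -0.8, 0, 0]
    - [1, 0, -0.8, 0, 0]
    - [1, 0, 0, 0, 0]
    - [1, 0, 0, 0, 0]
    - [1, 0, 0, 0.6, 0]
    - [1, 0, 0, 0.6, 0]
    - [1, 0, 0, 0.6, 0]
    - [1, 0, 0, 0.6, 0]
    - [1, 0, 0, 0.6, 0]
    - [1, 0, 0, 0.15, 0]
    - [1, 0, 0, 0, 0]
  force: 20

```text
time: 12.63
ee_pos: [0.6131, -0.2137, 0.2823]
eef_rot: [0.62, 0.784, 0.024, 0.016]
ft_force: [1.3, -0.3, 3.0]
width: 0.0003
```

Run:
```python
from h import *
l,r=show();need(l,r,[28,0,73]);need(l,r,[10,0,76])
```

```text
t 12.63 latch TCP mm [46.6 -1.3 72.3] x-axis off deg -0.2 tz [ 0.056  0.018 -0.998] F [ 1.2 -0.6  3. ] w 0.0003
need (units) [ 0.04 -0.62 -0.06]
need (units) [ 0.04 -1.21 -0.19]
```

Emit:
carry_out:
  rows:
    - [1, 0, -0.2, 0, 0]
    - [1, 0, -0.25, 0, 0]
    - [1, 0, -0.3, 0, 0]
    - [1, 0, -0.3, 0, 0]
    - [1, 0, -0.3, 0, 0]
    - [1, 0, 0, 0, 0]

```text
time: 13.13
ee_pos: [0.5866, -0.2201, 0.2909]
eef_rot: [0.615, 0.787, 0.034, 0.031]
ft_force: [-1.3, -0.5, 0.4]
width: 0.0001
```

Run:
```python
from h import *
l,r=show()
s=camera("side");cv2.imwrite("pics/side9.png",s)
x=pinpoint("lever_tip","side");print([(np.round(k["xy"],1).tolist(),round(k["conf"],2)) for k in x[:2]])
a=overlay("side",s,1.5,-.3,(280,170),(60,55),6);a=np.clip(a.astype(float)*1.8,0,255).astype(np.uint8)
cv2.imwrite("pics/ov9.png",a)
```

```text
t 13.13 latch TCP mm [19.4 -1.4 80.9] x-axis off deg 0.4 tz [ 0.091  0.015 -0.996] F [-1.3 -0.1  0.4] w 0.0001
[([322.6, 201.5], 0.47)]
```

View pics/ov9.png

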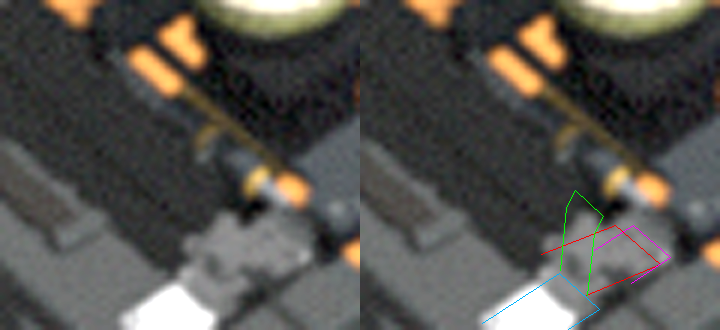

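Run:
```python
from h import *
s=read_state();print(np.round(s["joint_positions"],3),np.round(s["torque"],2),np.round(s["ft_force"],2))
```

```text
[-0.387  0.335  0.897  1.486 -0.321  1.375  2.341] [0.06 0.16 0.01] [-1.19  0.93  0.13]
```

Emit:
carry_out:
  rows:
    - [1, 0, 0, -0.6, 0]
    - [1, 0, 0, -0.8, 0]
    - [1, 0, 0.5, -0.8, 0]
    - [1, 0, 1, -0.5, 0]
    - [1, 0, 1, 0, 0]
    - [1, 0, 1, 0, 0]
    - [1, 0, 0.8, 0, 0]
    - [1, 0, 0, 0, 0]

```text
time: 13.9
ee_pos: [0.7086, -0.1853, 0.3796]
eef_rot: [0.614, 0.788, 0.033, 0.024]
ft_force: [-0.4, 0.7, -1.2]
width: 0.0008
```

Run:
```python
from h import *
l,r=show();print(r.round(3))
s=read_state();print(np.round(s["joint_positions"],3))
s=camera("side");cv2.imwrite("pics/side10.png",s)
for q in("loop_bar","lever_tip"):
    x=pinpoint(q,"side");print(q,[(np.round(k["xy"],1).tolist(),round(k["conf"],2)) for k in x[:2]])
a=overlay("side",s,2.3,-.33,(292,182),(46,46),8);a=np.clip(a.astype(float)*1.4,0,255).astype(np.uint8)
cv2.imwrite("pics/ov10.png",a)
```

```text
t 13.90 latch TCP mm [146.    3.8 169.6] x-axis off deg 0.6 tz [ 0.078  0.022 -0.997] F [-0.2  0.8 -1.2] w 0.0008
[[-0.244  0.967  0.078]
 [ 0.97   0.243  0.022]
 [ 0.002  0.081 -0.997]]
[-0.215  0.612  0.838  0.948 -0.502  1.675  2.254]
loop_bar []
lever_tip [([322.7, 200.1], 0.64)]
```

View pics/ov10.png

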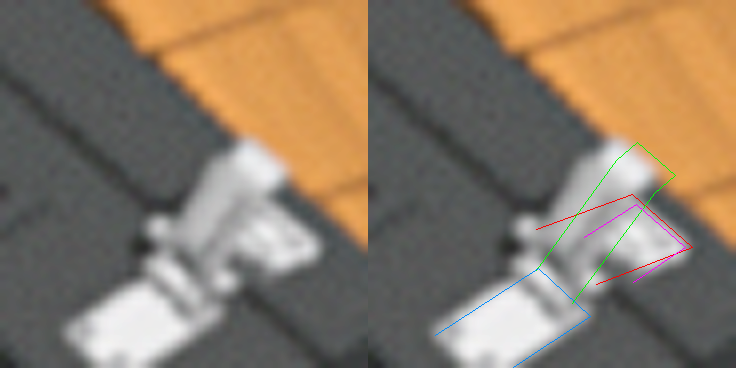

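Emit:
carry_out:
  rows:
    - [1, -0.13, -0.8, 0, 0]
    - [1, 0, -0.8, 0, 0]
    - [1, 0, -0.8, 0, 0]
    - [1, 0, -0.7, 0, 0]
    - [1, 0, 0, 0, 0]
    - [1, 0, 0, 0.6, 0]
    - [1, 0, 0, 0.6, 0]
    - [1, 0, 0, 0.6, 0]
    - [1, 0, 0, 0.6, 0]
    - [1, 0, 0, 0.6, 0]
    - [1, 0, 0, 0.4, 0]
    - [1, 0, 0, 0, 0]

```text
time: 15.05
ee_pos: [0.6107, -0.2207, 0.2731]
eef_rot: [0.62, 0.783, 0.04, 0.029]
ft_force: [-1.1, 0.1, -1.6]
width: 0.001
```

Run:
```python
from h import *
l,r=show();need(l,r,[28,0,62]);need(l,r,[10,0,66])
s=camera("side");cv2.imwrite("pics/side11.png",s)
x=pinpoint("lever_tip","side");print([(np.round(k["xy"],1).tolist(),round(k["conf"],2)) for k in x[:2]])
```

```text
t 15.05 latch TCP mm [42.6 -7.6 63.1] x-axis off deg -0.4 tz [ 0.095  0.026 -0.995] F [-1.   0.4 -1.6] w 0.0010
need (units) [ 0.25 -0.49 -0.01]
need (units) [ 0.25 -1.08 -0.2 ]
[([326.6, 203.3], 0.62)]
```

Emit:
carry_out:
  rows:
    - [1, 0, 0, -0.6, 0]
    - [1, 0, 0, -0.6, 0]
    - [1, 0.1, 0.5, -0.2, 0]
    - [1, 0.1, 0.8, 0, 0]
    - [1, 0, 0.5, 0, 0]
    - [1, 0, 0, 0, 0]
    - [1, 0, 0, 0, 0]

```text
time: 15.73
ee_pos: [0.6502, -0.2082, 0.3229]
eef_rot: [0.624, 0.78, 0.037, 0.024]
ft_force: [-1.2, -1.2, 0.8]
width: 0.0004
```

Run:
```python
from h import *
l,r=show();need(l,r,[80,0,90])
s=camera("side");cv2.imwrite("pics/side12.png",s)
x=pinpoint("lever_tip","side");print([(np.round(k["xy"],1).tolist(),round(k["conf"],2)) for k in x[:2]])
for th in (1.9,2.1,2.3,2.5):
    m=model(th,-.3);t=(m[1][0][1]+m[1][0][4])/2;print(th,proj("side",t).round(1))
```

```text
t 15.73 latch TCP mm [ 83.9  -4.7 112.9] x-axis off deg -0.9 tz [ 0.084  0.028 -0.996] F [-1.5 -0.9  0.8] w 0.0004
need (units) [ 0.15 -0.2   0.75]
[([325.8, 201.4], 0.7)]
1.9 [321.2 203.8]
2.1 [323.3 203.5]
2.3 [324.9 203.6]
2.5 [326.2 204.4]
```

Emit:
carry_out:
  rows:
    - [1, 0.16, 0, 0.4, 0]
    - [1, 0, 0, 0.4, 0]
    - [1, 0, 0, 0.4, 0]
    - [1, 0, 0, 0.4, 0]
    - [1, 0, 0, 0.35, 0]
    - [1, 0, 0, 0, 0]
    - [1, 0, 0, 0, 0]

```text
time: 16.42
ee_pos: [0.6497, -0.2042, 0.2599]
eef_rot: [0.626, 0.779, 0.037, 0.023]
ft_force: [-0.0, -0.3, -0.1]
width: 0.0004
```

Run:
```python
from h import *
l,r=show();need(l,r,[60,0,54])
s=camera("side");cv2.imwrite("pics/side13.png",s)
x=pinpoint("lever_tip","side");print([(np.round(k["xy"],1).tolist(),round(k["conf"],2)) for k in x[:2]])
```

```text
t 16.42 latch TCP mm [84.4 -0.8 49.9] x-axis off deg -1.2 tz [ 0.083  0.029 -0.996] F [-0.1 -0.3 -0.1] w 0.0004
need (units) [ 0.01 -0.8  -0.21]
[([323.2, 202.2], 0.53)]
```

Emit:
carry_out:
  rows:
    - [1, 0, -0.3, -0.05, 0]
    - [1, 0, -0.3, -0.1, 0]
    - [1, 0, -0.3, -0.12, 0]
    - [1, 0, -0.3, -0.12, 0]
    - [1, 0, -0.3, -0.12, 0]
    - [1, 0, 0, 0, 0]

```text
time: 17.02
ee_pos: [0.6067, -0.2155, 0.281]
eef_rot: [0.624, 0.779, 0.043, 0.032]
ft_force: [-0.6, 0.2, 0.2]
width: 0.0003
```

Run:
```python
from h import *
l,r=show();need(l,r,[10,0,70])
s=camera("side");cv2.imwrite("pics/side14.png",s)
x=pinpoint("lever_tip","side");print([(np.round(k["xy"],1).tolist(),round(k["conf"],2)) for k in x[:2]])
```

```text
t 17.02 latch TCP mm [40.  -1.6 71. ] x-axis off deg -1.0 tz [ 0.104  0.028 -0.994] F [-0.5  0.4  0.2] w 0.0003
need (units) [ 0.04 -1.   -0.07]
[([321.1, 203.1], 0.53)]
```

Emit:
carry_out:
  rows:
    - [1, 0, -0.3, 0.1, 0]
    - [1, 0, -0.3, 0.05, 0]
    - [1, 0, -0.3, 0.05, 0]
    - [1, 0, 0, 0, 0]

```text
time: 17.45
ee_pos: [0.5805, -0.2198, 0.2694]
eef_rot: [0.624, 0.78, 0.042, 0.03]
ft_force: [0.3, 0.1, -0.2]
width: 0.0005
```

Run:
```python
from h import *
l,r=show();need(l,r,[-9,0,72])
s=camera("side");cv2.imwrite("pics/side15.png",s)
x=pinpoint("lever_tip","side");print([(np.round(k["xy"],1).tolist(),round(k["conf"],2)) for k in x[:2]])
a=overlay("side",s,1.6,-.3,(290,175),(50,50),8);a=np.clip(a.astype(float)*1.8,0,255).astype(np.uint8)
cv2.imwrite("pics/ov15.png",a)
```

```text
t 17.45 latch TCP mm [13.5  0.4 59.4] x-axis off deg -0.9 tz [ 0.1    0.028 -0.995] F [ 0.3  0.1 -0.2] w 0.0005
need (units) [-0.02 -0.7  -0.5 ]
[]
```

View pics/ov15.png

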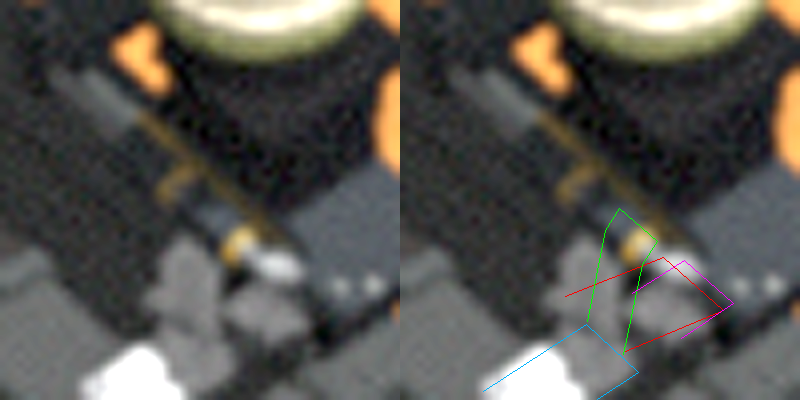

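Emit:
carry_out:
  rows:
    - [1, 0, -0.25, -0.12, 0]
    - [1, 0, -0.25, -0.12, 0]
    - [1, 0, -0.25, -0.1, 0]
    - [1, 0, 0, 0, 0]

```text
time: 17.88
ee_pos: [0.558, -0.2238, 0.2781]
eef_rot: [0.623, 0.781, 0.042, 0.03]
ft_force: [0.8, -0.4, 0.7]
width: 0.0005
```

Run:
```python
from h import *
l,r=show();need(l,r,[-10,0,70]);need(l,r,[-23,0,64]);need(l,r,[-33,0,53])
s=camera("side");cv2.imwrite("pics/side16.png",s)
for q in ("lever_tip","loop_bar"):
  x=pinpoint(q,"side");print(q,[(np.round(k["xy"],1).tolist(),round(k["conf"],2)) for k in x[:2]])
print(proj("side",LM@np.array([.048,0,.008])+LO))
```

```text
t 17.88 latch TCP mm [-9.4  1.7 68.1] x-axis off deg -0.7 tz [ 0.1    0.028 -0.995] F [ 0.7 -0.6  0.7] w 0.0005
need (units) [-0.06 -0.01 -0.07]
need (units) [-0.06 -0.47  0.09]
need (units) [-0.07 -0.84  0.42]
lever_tip [([310.2, 206.2], 0.64)]
loop_bar []
[324.63380567 211.189665  ]
```

Emit:
carry_out:
  rows:
    - [1, 0, -0.18, 0.02, 0]
    - [1, 0, -0.18, 0.04, 0]
    - [1, 0, -0.18, 0.08, 0]
    - [1, 0, 0, 0, 0]

```text
time: 18.37
ee_pos: [0.5444, -0.2257, 0.2712]
eef_rot: [0.621, 0.782, 0.043, 0.031]
ft_force: [0.1, 0.5, 0.9]
width: 0.0006
```

Run:
```python
from h import *
l,r=show();need(l,r,[-33,0,53]);need(l,r,[-38,0,44]);need(l,r,[-40,0,32])
s=camera("side");cv2.imwrite("pics/side17.png",s)
for q in ("lever_tip","loop_bar"):
  x=pinpoint(q,"side");print(q,[(np.round(k["xy"],1).tolist(),round(k["conf"],2)) for k in x[:2]])
```

```text
t 18.37 latch TCP mm [-23.    3.1  61.2] x-axis off deg -0.5 tz [ 0.102  0.028 -0.994] F [0.2 0.5 0.9] w 0.0006
need (units) [-0.11 -0.36  0.24]
need (units) [-0.11 -0.56  0.52]
need (units) [-0.11 -0.66  0.91]
lever_tip [([306.8, 212.9], 0.4)]
loop_bar []
```

Emit:
carry_out:
  rows:
    - [1, -0.1, -0.14, 0.12, 0]
    - [1, 0, -0.14, 0.14, 0]
    - [1, 0, 0, 0, 0]

```text
time: 18.77
ee_pos: [0.538, -0.2302, 0.2621]
eef_rot: [0.621, 0.782, 0.043, 0.031]
ft_force: [0.5, 0.2, 0.5]
width: 0.0007
```

Run:
```python
from h import *
l,r=show();need(l,r,[-33,0,53]);need(l,r,[-38,0,44]);need(l,r,[-40,0,32])
s=camera("side");cv2.imwrite("pics/side18.png",s)
for q in ("lever_tip","loop_bar"):
  x=pinpoint(q,"side");print(q,[(np.round(k["xy"],1).tolist(),round(k["conf"],2)) for k in x[:2]])
```

```text
t 18.77 latch TCP mm [-30.3   0.3  52.1] x-axis off deg -0.4 tz [ 0.102  0.028 -0.994] F [0.6 0.1 0.5] w 0.0007
need (units) [-0.01 -0.09 -0.04]
need (units) [-0.01 -0.28  0.24]
need (units) [-0.01 -0.39  0.63]
lever_tip []
loop_bar []
```

Run:
```python
from h import *
s=camera("side")
for q in ("loop_bar","swing","lever","lever_tip"):
    for x in silhouettes(q,"side")[:2]:
        m=x["mask"].astype(np.uint8);k=max(cv2.findContours(m,0,2)[0],key=cv2.contourArea);r=cv2.minAreaRect(k)
        print(q,round(x["conf"],2),np.round(x["box"],1),int(m.sum()),np.round(cv2.boxPoints(r),0).tolist())
for th,e in((.5,-.05),(.9,-.2),(1,.6)):
    for n,i in(("loop",0),("lever",1)):
        print(th,e,n,[proj("side",p).round(0).tolist() for p in model(th,e)[i][0]])
```

```text
lever_tip 0.45 [236.9 304.6  69.2  32.9] 1009 [[199.0, 308.0], [265.0, 285.0], [273.0, 307.0], [207.0, 330.0]]
lever_tip 0.38 [306.4 219.3  11.9   9.8] 43 [[300.0, 221.0], [301.0, 217.0], [313.0, 219.0], [312.0, 224.0]]
0.5 -0.05 loop [[315.0, 222.0], [328.0, 214.0], [321.0, 207.0], [307.0, 216.0]]
0.5 -0.05 lever [[317.0, 218.0], [306.0, 221.0], [305.0, 220.0], [301.0, 215.0], [302.0, 216.0], [313.0, 214.0]]
0.9 -0.2 loop [[315.0, 221.0], [328.0, 214.0], [321.0, 208.0], [308.0, 214.0]]
0.9 -0.2 lever [[317.0, 218.0], [311.0, 215.0], [311.0, 213.0], [306.0, 209.0], [306.0, 211.0], [313.0, 214.0]]
1 0.6 loop [[316.0, 221.0], [328.0, 207.0], [321.0, 200.0], [308.0, 214.0]]
1 0.6 lever [[317.0, 219.0], [312.0, 214.0], [312.0, 212.0], [308.0, 207.0], [307.0, 210.0], [313.0, 214.0]]
```

Emit:
carry_out:
  rows:
    - [1, 0, 0.2, -0.5, 0]
    - [1, 0, 0.3, -0.8, 0]
    - [1, 0, 0.8, -0.8, 0]
    - [1, 0, 0.8, -0.8, 0]
    - [1, 0, 0.8, -0.6, 0]
    - [1, 0, 0.8, 0, 0]
    - [1, 0, 0.8, 0, 0]
    - [1, 0, 0, 0, 0]

```text
time: 19.83
ee_pos: [0.6625, -0.2002, 0.3864]
eef_rot: [0.62, 0.783, 0.043, 0.031]
ft_force: [-0.2, 1.3, -1.6]
width: 0.0006
```

Run:
```python
from h import *
l,r=show()
for c in("side","top"):
  s=camera(c);cv2.imwrite(f"pics/{c}19.png",s)
  for q in ("lever_tip","loop_bar","keeper","pivot"):
    x=pinpoint(q,c);print(c,q,[(np.round(k["xy"],1).tolist(),round(k["conf"],2)) for k in x[:2]])
  for q in ("swing","lever"):
    for x in silhouettes(q,c)[:2]:print(c,q,round(x["conf"],2),np.round(x["box"],1),int(x["mask"].sum()))
a=overlay("side",cv2.imread("pics/side19.png"),.6,-.12,(290,185),(45,45),8);a=np.clip(a.astype(float)*1.3,0,255).astype(np.uint8)
b=overlay("top",cv2.imread("pics/top19.png"),.6,-.12,(298,135),(45,30),8)
cv2.imwrite("pics/ov19.png",np.vstack([a,b]))
```

```text
t 19.83 latch TCP mm [9.780e+01 1.000e-01 1.764e+02] x-axis off deg -0.3 tz [ 0.102  0.03  -0.994] F [ 0.1  1.3 -1.6] w 0.0006
side lever_tip [([303.1, 217.7], 0.46)]
side loop_bar []
side keeper [([325.3, 208.7], 0.6), ([202.8, 162.5], 0.31)]
side pivot [([316.2, 216.6], 0.77)]
side lever 0.68 [314.7 214.9  26.4  12.1] 171
top lever_tip []
top loop_bar []
top keeper []
top pivot []
```

Run:
```python
from h import *
g=cv2.cvtColor(cv2.imread("pics/side19.png"),6)
print("side");print("     "+" ".join(f"{c%100:02d}" for c in range(300,338)))
for r in range(200,230):print(r," ".join(f"{v//10:2d}" for v in g[r,300:338]))
w=lambda x,y,z:proj("side",LM@np.array([x,y,z])/1000+LO).round(1).tolist()
print("hooked bar",w(48,-18,8),w(48,18,8),"on top",w(46,-18,18.5),w(46,18,18.5))
print("hook wall/lip corners",w(41.5,-10,16),w(41.5,10,16),w(48.5,-10,16),w(48.5,10,16))
print("legs at x=20 z11",w(20,-18,11),w(20,18,11),"x0",w(0,-18,13),w(0,18,13),"tip .5",[proj('side',p).round(0).tolist() for p in model(.5,0)[1][0]])
g=cv2.cvtColor(cv2.imread("pics/top19.png"),6)
print("top");print("     "+" ".join(f"{c%100:02d}" for c in range(300,335)))
for r in range(138,172):print(r," ".join(f"{v//10:2d}" for v in g[r,300:335]))
w=lambda x,y,z:proj("top",LM@np.array([x,y,z])/1000+LO).round(1).tolist()
print("hooked bar",w(48,-18,8),w(48,18,8),"on top",w(46,-18,18.5),w(46,18,18.5))
```

```text
side
     00 01 02 03 04 05 06 07 08 09 10 11 12 13 14 15 16 17 18 19 20 21 22 23 24 25 26 27 28 29 30 31 32 33 34 35 36 37
200  5  5  4  4  5  6  6  6  6  6  6  6  6  6  6  6  6  6  6  6  5  5  6  9 11 12 12 12 12 12 12 12 12 11 11 11 11 11
201  6  6  5  4  4  5  6  6  6  6  6  6  6  6  6  6  6  6  6  6  6  6  5  5  8 10 11 12 12 12 12 12 12 12 12 12 11 11
202  6  5  6  5  4  4  5  6  6  6  6  6  6  6  6  6  6  6  6  6  6  6  5  5  5  7  9 11 12 12 12 12 12 12 12 12 12 12
203  6  6  6  6  5  4  4  5  5  6  6  6  6  6  6  6  6  6  6  6  6  6  6  6  5  4  7  9 11 12 12 12 12 12 12 11 11 11
204  6  6  6  6  5  5  4  4  5  5  6  6  6  6  6  6  6  6  6  6  6  6  6  6  6  5  5  7  9 11 12 12 12 12 11 11 10 10
205  6  6  6  6  6  6  5  4  4  5  5  6  6  6  6  6  6  6  6  6  6  6  5  6  6  6  5  6  7  9 11 11 11 11 10 10  9 10
206  6  6  6  6  6  6  6  5  4  4  5  5  5  6  6  6  6  6  5  5  5  6  6  7  8  8  6  6  6  7  9 10 10 10 11 11 11 11
207  5  6  6  6  6  6  6  6  5  5  4  4  5  5  6  6  5  6  7  9  9  9  9 11 13 12  9  6  6  6  6  7  9 10 12 12 12 12
208  6  6  6  6  6  6  6  6  6  
[... 6105 characters left out ...]
22 22 23 23 23 23 23 23 23 23 22 22 22 22 22 22 21 21 21 21 20 19 19 18 16 12
167 19 19 19 20 20 20 21 22 22 22 22 23 23 23 23 23 23 23 22 22 22 22 22 22 21 21 21 20 20 20 19 18 17 13 10
168 19 19 19 20 20 21 21 22 22 22 23 23 23 23 23 23 23 23 22 22 22 22 22 21 21 21 21 21 20 19 19 18 16 10  9
169 19 19 20 20 20 21 22 22 22 23 23 23 23 23 23 23 22 22 22 22 22 22 22 21 21 21 21 20 20 19 18 17 13 10 10
170 19 20 20 20 21 22 22 22 22 23 23 23 23 23 23 22 22 22 22 22 22 21 22 21 21 21 20 20 19 18 17 16 10 10 10
171 19 20 20 21 21 22 22 22 23 23 23 23 23 23 23 23 22 22 22 22 22 21 21 21 21 20 20 19 19 18 16 12 10 10 10
hooked bar [320.4, 146.0] [310.2, 148.2] on top [321.1, 145.8] [310.7, 148.1]
```

Run:
```python
from h import *
a=cv2.cvtColor(cv2.imread("pics/side0.png"),6);g=cv2.cvtColor(cv2.imread("pics/side19.png"),6)
print("side0 | side19");print("     "+" ".join(f"{c%100:02d}" for c in range(314,333)))
for r in range(203,222):print(r," ".join(f"{v//10:2d}" for v in a[r,314:333])," | "," ".join(f"{v//10:2d}" for v in g[r,314:333]))
w=lambda x,y,z:proj("side",LM@np.array([x,y,z])/1000+LO).round(1).tolist()
for x,z in((48,8),(44,18.5),(38,5.5),(32,2.5)):
    print("bar",x,z,w(x,-18,z),w(x,18,z))
# same for the twin latch: fastened, 260 mm along case y
w2=lambda x,y,z:proj("side",LM@np.array([x,y+260,z])/1000+LO).round(1).tolist()
print("twin bar",w2(48,-18,8),w2(48,18,8));u,v=np.array(w2(48,0,8)).round().astype(int)
print(u,v)
for r in range(v-9,v+9):print(r," ".join(f"{q//10:2d}" for q in g[r,u-12:u+9]), " | side0"," ".join(f"{q//10:2d}" for q in a[r,u-12:u+9]))
```

```text
side0 | side19
     14 15 16 17 18 19 20 21 22 23 24 25 26 27 28 29 30 31 32
203  6  6  6  6  6  6  6  6  6  6  6  6  7  9 11 11 12 12 12  |   6  6  6  6  6  6  6  6  6  6  5  4  7  9 11 12 12 12 12
204  5  6  6  6  6  6  5  6  6  6  6  5  6  7  9 11 12 12 12  |   6  6  6  6  6  6  6  6  6  6  6  5  5  7  9 11 12 12 12
205  5  6  6  5  6  5  6  6  5  5  6  5  5  6  7  9 11 11 11  |   6  6  6  6  6  6  6  6  5  6  6  6  5  6  7  9 11 11 11
206  7  6  6  6  6  6  6  5  5  7  8  7  6  5  6  7  9  9  9  |   6  6  6  6  5  5  5  6  6  7  8  8  6  6  6  7  9 10 10
207 11  7  6  5  5  6  6  7  9 10 12 12  9  6  5  6  6  7  8  |   6  6  5  6  7  9  9  9  9 11 13 12  9  6  6  6  6  7  9
208 13 11  8  6  5  6  8 12 14 14 13 12 12  9  6  5  6  6  7  |   5  5  6  9 12 15 15 14 14 14 13 13 12  9  7  6  6  6  8
209 13 14 11  7  5  6  9 11 15 16 15 15 14 13 10  7  5  5  6  |   5  6 11 15 16 15 13 13 15 16 15 15 15 13 10  7  6  5  6
210 10 14 13  8  7  9 10 10 11 14 16 16 16 15 13 10  6  6  5  |   8 10 15 18 16 13 11 10 11 14 16 17 16 16 13 10  7  6  6
211  7 11 11  8  9 13 14 13 10 11 15 16 16 15 1
[... 3306 characters left out ...]
 6  6
171 15 15 12  8  8 13 12  7  4  5  8  8  8  8  6  5  4  3  2  3  2  | side0 15 15 12 10 12 14 12  7  6  9 13 15 16 16 14 10  7  6  6  6  6
172 15 16 15 12 10 12 14 12  8  9 11 10  7  6  4  3  2  2  2  3  2  | side0 15 15 15 12 10 12 13 12  8 10 15 16 15 13 10  7  5  6  6  6  5
173 15 15 16 14 12 11 12 13 13 14 13  9  5  3  2  2  2  3  2  2  3  | side0 14 15 15 14 11 10 12 13 13 14 15 13 10  8  6  6  5  6  6  6  6
174 15 14 14 13 11  9  9 13 14 13 10  6  4  3  3  3  3  3  3  3  3  | side0 15 14 14 13 11  9  9 12 14 13 10  7  5  5  6  6  6  6  6  6  6
175 15 14 12 10  8  7  7 10 11 10  6  4  4  4  5  5  5  5  5  5  5  | side0 15 14 12 10  8  7  7  9 11  9  6  4  4  5  6  6  6  6  6  6  6
```

Emit:
carry_out:
  rows:
    - [1, 0, -0.8, 0, 0]
    - [1, 0, -0.8, 0, 0]
    - [1, 0, -0.8, 0, 0]
    - [1, 0, -0.8, 0, 0]
    - [1, 0, -0.8, 0, 0]
    - [1, 0, -0.6, 0, 0]
    - [1, 0, 0, 0.5, 0]
    - [1, 0, 0, 0.6, 0]
    - [1, 0, 0, 0.6, 0]
    - [1, 0, 0, 0.4, 0]
    - [1, 0, 0, 0, 0]
    - [1, 0, 0, 0, 0]

```text
time: 21.53
ee_pos: [0.5248, -0.2344, 0.3062]
eef_rot: [0.621, 0.782, 0.045, 0.031]
ft_force: [-1.2, -0.1, -0.0]
width: 0.0003
```

Run:
```python
from h import *
l,r=show();need(l,r,[-35,0,60]);need(l,r,[-40,0,32])
```

```text
t 21.53 latch TCP mm [-44.1  -0.8  96.2] x-axis off deg -0.5 tz [ 0.104  0.033 -0.994] F [-1.2  0.2 -0. ] w 0.0003
need (units) [0.02 0.17 1.23]
need (units) [ 0.01 -0.1   2.14]
```

Emit:
carry_out:
  rows:
    - [1, 0, 0.08, 0.4, 0]
    - [1, 0, 0.05, 0.4, 0]
    - [1, 0, 0, 0.3, 0]
    - [1, 0, 0, 0.2, 0]
    - [1, 0, -0.03, 0.2, 0]
    - [1, 0, -0.03, 0.2, 0]
    - [1, 0, 0, 0, 0]

```text
time: 22.12
ee_pos: [0.5341, -0.2324, 0.2521]
eef_rot: [0.621, 0.782, 0.045, 0.032]
ft_force: [-0.9, -0.1, 0.2]
width: 0.0003
```

Run:
```python
from h import *
l,r=show();need(l,r,[-40,0,31])
camera("side")
for q in ("lever_tip","loop_bar"):
  x=pinpoint(q,"side");print(q,[(np.round(k["xy"],1).tolist(),round(k["conf"],2)) for k in x[:2]])
```

```text
t 22.12 latch TCP mm [-34.6  -1.   42.1] x-axis off deg -0.5 tz [ 0.105  0.031 -0.994] F [-0.9  0.1  0.2] w 0.0003
need (units) [ 0.03 -0.22  0.35]
lever_tip [([300.8, 221.2], 0.61)]
loop_bar []
```

Emit:
carry_out:
  rows:
    - [1, 0, -0.06, 0.12, 0]
    - [1, 0, -0.06, 0.12, 0]
    - [1, 0, -0.05, 0.12, 0]
    - [1, 0, 0, 0.06, 0]
    - [1, 0, 0, 0, 0]

```text
time: 22.68
ee_pos: [0.5312, -0.2342, 0.2413]
eef_rot: [0.621, 0.782, 0.046, 0.034]
ft_force: [-1.5, 1.1, 4.8]
width: 0.0003
```

Run:
```python
from h import *
l,r=show();need(l,r,[-40,0,30])
```

```text
t 22.68 latch TCP mm [-37.8  -2.1  31.3] x-axis off deg -0.5 tz [ 0.111  0.03  -0.993] F [-1.2  1.5  4.8] w 0.0003
need (units) [ 0.07 -0.08  0.04]
```

Emit:
carry_out:
  rows:
    - [1, 0, 0, 0.15, 0]
    - [1, 0, 0, 0.15, 0]

```text
time: 22.85
ee_pos: [0.5317, -0.2347, 0.2392]
eef_rot: [0.621, 0.781, 0.049, 0.033]
ft_force: [-34.8, 14.9, 67.0]
width: 0.0006
```

Emit:
carry_out:
  rows:
    - [1, 0, 0.05, -0.5, 0]
    - [1, 0, 0, -0.8, 0]
    - [1, 0, 0, -0.8, 0]
    - [1, 0, -0.8, -0.8, 0]
    - [1, 0, -0.8, -0.8, 0]
    - [1, 0, -0.8, -0.8, 0]
    - [1, 0, -0.8, 0, 0]
    - [1, 0, -0.8, 0, 0]
    - [1, 0, -0.8, 0, 0]
    - [1, 0, 0, 0, 0]

```text
time: 23.68
ee_pos: [0.3733, -0.2743, 0.3643]
eef_rot: [0.621, 0.781, 0.05, 0.036]
ft_force: [-0.4, 0.2, 0.1]
width: 0.0005
```

Run:
```python
from h import *
l,r=show()
for c in("side","top"):
  g=cv2.cvtColor(camera(c),6);cv2.imwrite(f"pics/{c}20.png",g)
  for q in ("lever_tip","loop_bar","pivot"):
    x=pinpoint(q,c);print(c,q,[(np.round(k["xy"],1).tolist(),round(k["conf"],2)) for k in x[:2]])
  a=cv2.cvtColor(cv2.imread(f"pics/{c}0.png"),6)
  # correlate our latch now with the fastened twin (in the first picture)
  pr=lambda dy:proj(c,LM@np.array([.005,dy,.01])+LO).round().astype(int)
  u,v=pr(0);u2,v2=pr(.26);h,w=(16,20) if c=="side" else (16,9)
  t=g[v-h:v+h,u-w:u+w]
  for n,im,(p,q2) in(("twin now",g,(u2,v2)),("twin at start",a,(u2,v2)),("own at start",a,(u,v))):
    m=cv2.matchTemplate(im[q2-h-5:q2+h+5,p-w-5:p+w+5],t,cv2.TM_CCOEFF_NORMED);print(c,n,round(float(m.max()),3),np.unravel_index(m.argmax(),m.shape))
g=cv2.imread("pics/side20.png",0)
print("     "+" ".join(f"{k%100:02d}" for k in range(296,333)))
for r in range(204,228):print(r," ".join(f"{v//10:2d}" for v in g[r,296:333]))
```

```text
t 23.68 latch TCP mm [-200.7   -4.   154.3] x-axis off deg -0.6 tz [ 0.118  0.034 -0.992] F [-0.4  0.3  0.1] w 0.0005
side lever_tip [([320.8, 208.8], 0.65), ([301.5, 221.7], 0.59)]
side loop_bar [([325.6, 211.1], 0.56)]
side pivot [([316.3, 215.9], 0.83)]
side twin now 0.383 (np.int64(5), np.int64(10))
side twin at start 0.712 (np.int64(6), np.int64(4))
side own at start 0.713 (np.int64(5), np.int64(5))
top lever_tip [([324.8, 172.6], 0.64)]
top loop_bar [([311.4, 147.5], 0.37), ([321.5, 175.3], 0.22)]
top pivot [([320.8, 160.2], 0.53)]
top twin now 0.915 (np.int64(6), np.int64(5))
top twin at start 0.915 (np.int64(6), np.int64(5))
top own at start 0.707 (np.int64(5), np.int64(5))
     96 97 98 99 00 01 02 03 04 05 06 07 08 09 10 11 12 13 14 15 16 17 18 19 20 21 22 23 24 25 26 27 28 29 30 31 32
204  6  6  6  6  6  6  6  6  5  5  4  4  5  5  6  5  6  6  6  5  6  6  6  5  6  6  6  6  5  5  6  7  9 11 11 12 12
205  6  6  6  6  5  6  6  6  6  5  5  4  4  4  5  6  6  6  6  6  6  6  6  5  5  6  6  5  6  5  5  6  7  9 11 11 11
206  6  5  5  6  6  5  6  6  6  6  5  5  4  4  4  5  5  6  6  6
[... 1766 characters left out ...]
6  6  6  6
222  2  2  5  9 12 14 16 17 17 16 16 16 16 16 15 14 12 11 13 14 11  7  6  6  6  6  6  6  6  5  4  4  4  5  6  6  6
223  1  4  9 13 14 16 17 17 16 16 16 16 16 15 14 13 11 11 15 15 12  7  6  6  6  5  6  6  6  6  5  4  4  4  5  5  6
224  2  5 11 14 15 16 16 17 17 16 16 15 14 13 14 14 14 12 13 13 10  6  5  6  6  6  6  6  6  6  6  5  5  4  4  5  6
225  2  5 10 13 14 15 16 16 16 16 15 13 13 14 15 15 14 11  9  8  6  6  5  6  6  6  6  6  6  6  6  6  5  5  4  4  5
226  3  3  6 10 13 14 15 16 15 14 13 12 14 15 15 13 10  7  7  6  6  5  6  6  6  6  5  6  6  6  6  6  6  5  5  4  4
227  5  5  4  6  9 12 13 13 13 12 12 13 15 14 12  9  7  6  6  5  6  6  6  6  6  6  6  6  6  6  6  6  6  6  5  4  3
```

Run:
```python
from h import *
for c in("side","top"):
    g=cv2.imread(f"pics/{c}20.png",0);a=cv2.imread(f"pics/{c}0.png",0)
    rect=lambda im,dy:cv2.warpPerspective(im,cv2.getPerspectiveTransform(np.float32([proj(c,LM@np.array([x,y+dy,.012])+LO) for x,y in((-.08,-.03),(.075,-.03),(.075,.03),(-.08,.03))]),np.float32([(0,0),(155,0),(155,60),(0,60)])),(156,61))
    o,s,t=rect(g,0),rect(a,0),rect(a,.26)
    for n,im in(("own now",o),("own start",s)):
        m=cv2.matchTemplate(t,im[6:-6,8:-8],cv2.TM_CCOEFF_NORMED);print(c,n,"vs twin",round(float(m.max()),3),np.array(np.unravel_index(m.argmax(),m.shape))-[6,8])
    m=cv2.matchTemplate(t[:,100:],o[6:-6,110:-6],cv2.TM_CCOEFF_NORMED);print(" keeper end",m.max().round(3))
```

```text
side own now vs twin 0.956 [ 0 -3]
side own start vs twin 0.603 [ 6 -5]
 keeper end 0.969
top own now vs twin 0.955 [ 0 -3]
top own start vs twin 0.68 [ 2 -4]
 keeper end 0.925
```

Both views now match the fastened twin closely, and the arm is clear. I'm handing the job in.

```bash
python3 -c "
from h import *
show();print(close_job())"
```

```text
t 24.08 latch TCP mm [-196.1   -2.2  153.9] x-axis off deg -0.3 tz [ 0.114  0.031 -0.993] F [-0.   0.3 -0.1] w 0.0005
the job is handed in; nothing more can be done
None
```

The undone latch (the one at −y, next to the trug) looks fastened, and I handed the job in at 24.1 s with the arm clear. I gripped the loop, pulled the lever up and over, let the loop drop behind the keeper hook, then pushed the lever back and pressed it flat with closed fingers.

**Checks that agreed**
- Warped onto the fastened twin, the latch matches at 0.956 in the side view and 0.955 in the top view; before the job these were 0.60 and 0.68.
- The keeper end alone matches at 0.97 (side) and 0.93 (top).
- The network places the loop bar at (325.6, 211.1) in the side picture; the hooked position projects to (324.6, 211.2).
- The lever was still flat after I let go.

**Checks that failed or fell short**
- **Tension:** I never measured it directly. Force readings during the pull-down stayed under about 1 N, and the lever stayed at about 0.5 rad when I let go part way. That it is hooked and past centre rests on the pictures.
- **Last pictures:** the 12-picture limit was used up, so I checked the final state by numbers only.
- **Lever detection:** the side view gave two lever-tip hits. The stronger one (0.65, beside the keeper) is wrong; the weaker one (0.59) fits a flat lever.
- **First push:** the fingers slid over the lever end and then threw it further over, so I re-approached from the keeper side.
- **Final press:** the wrist force peaked at about 77 N, under the 120 N limit.

I kept the arm away from the trug, pot, jar and scoop, but did not re-measure their positions at the end.

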